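# Turn the tube rack over the step and lock it in its dock

## Task

The purple tube rack stands on the upper ledge of the teal docking station with its narrow wells up. Without lifting it, tip it over the step into the lower bay so that it lands on its next face with the wide, yellow-rimmed wells up, slide it fully home against the grey end stop, then swing the red keeper shut behind it. Leave the jar and the marker beside the station, and the other loose things on the bench, as they are.

Things in the scene. Friction and masses are not known exactly. Their poses are not given: they have to be found in the camera images.
- step_edge (a point): Fixed teal docking station. The point: middle of the top edge of its step (beside an orange stripe), at ledge height, 62 mm above the table. Axes: x level, from the ledge out over the step to the end stop; y along the edge, towards the keeper's pivot; z up. The flat ledge reaches 170 mm back (-x) and 80 mm to either side, with nothing along its sides or rear.
- bay_floor (a point): Middle of the bay's floor (dark mat), 42 mm below the ledge and 69 mm beyond the step's edge; axes as step_edge. The bay is 138 mm long from the step to the end stop and 130 mm wide between low grey side walls, whose tops are 12 mm below the ledge. The grey end stop is 146 mm wide, 16 mm thick; its top is 38 mm above the ledge.
- rack_center (a point): Centre of the loose purple tube rack, a closed block 86 x 110 x 100 mm (own x, y, z), 0.3 to 0.54 kg. Starts upright on the ledge: z up, x pointing over the step within 9 degrees, centre 50 mm above the ledge, 75 to 100 mm before the edge. Narrow wells on its +z face, six wide yellow-rimmed ones on its -x face (all closed, nothing enters).
- rack: The same rack; origin: centre of its original underside. Pushed slowly at half height it tips by itself once its centre passes the edge and lands on its +x face, near the step: x then points down, it is 86 mm high (top 44 mm above the ledge) and 100 mm long along the bay. Fully home, its centre is 88 mm beyond the edge, 1 mm above ledge height.
- keeper (a joint): Angle of the red keeper arm about its upright pivot, rad: 0 is shut (arm across the bay along -y of step_edge, its face 6 mm behind a rack fully home); grows as it opens towards the ledge; 1.57 points along -x, more is outwards; limit 2.5. Starts at 1.75 to 2.25. Light friction (0.06 N m): stays where left, stops at 0. A rack not home blocks it.
- keeper_handle (a point): Grip point on the keeper's black upright handle, a round post 18 mm in diameter, 100 mm from the pivot. The point is on the post's axis, 70 mm above the ledge; the post's top is 16 mm higher, its foot on the arm 48 mm lower. Axes turn with the arm: y points from handle to pivot, z up.
- keeper_pivot (a point): Point on the keeper's upright pivot axis, 26 mm beyond the step's edge and 86 mm to the side (+y); fixed to the station, axes as the station's.
- jar: Small loose jar with an orange label, 44 mm in diameter, 75 mm high, standing beside the station on the side away from the keeper. Origin at the centre of its underside. Leave alone.
- marker: Loose blue marker, 125 x 12 x 12 mm, lying beside the ledge on the side away from the keeper. Origin at the centre of its underside, long along its y. Leave alone.
- reagent: Loose amber bottle, 60 mm in diameter, 150 mm high, out of the way to the robot's right. Origin under its centre. Leave alone.
- meter: Loose black hand-held meter, 58 x 115 x 22 mm, lying on the robot's right. Origin under its centre. Leave alone.
- cup: Loose clear cup, 70 mm in diameter at the rim, 80 mm high, standing at the robot's left. Origin under its centre. Leave alone.
Mind the look-alikes: they are no part of the job. Of the things that look like the rack, the smaller one is meant.

How it is judged:
On the way:
1. the rack has tumbled into the bay and lies on its next face, wide wells up, while the keeper is still open (angle between rack_center's own x axis and vertical above 3.02 rad and z of rack_center in the frame of step_edge below 0.006 m and x of rack_center in the frame of step_edge above 0.04 m and value of joint keeper above 0.6 rad), for 0.2 s.
At the end, for the whole second after the job is handed in: The rack rests flat on the bay's floor with its wide wells up (within about 3.5 degrees), at most 6 mm short of the end stop and square to it within 5 degrees, at rest, and the keeper is shut behind it (below 0.1 rad) (angle between rack_center's own x axis and vertical above 3.08 rad and x of rack_center in the frame of step_edge between 0.082 and 0.092 m and z of rack_center in the frame of step_edge below 0.004 m and angle between the y axis of rack_center and the y axis of step_edge, either way round below 0.09 rad and linear speed of rack below 0.02 m/s and value of joint keeper below 0.1 rad); the robot touches nothing.
It fails at once if the rack is lifted (its centre more than 38 mm above its starting height) (height (world z) of rack_center above 0.15 m).
It fails at once if the jar is moved by more than 20 mm or tipped (distance of jar from where it was at the start of the episode above 0.02 m or angle between jar's own z axis and vertical above 0.5 rad).
It fails at once if the marker is moved by more than 20 mm (distance of marker from where it was at the start of the episode above 0.02 m).
It fails at once if another loose thing is moved by more than 20 mm (distance of any of reagent, meter, cup from where it was at the start of the episode above 0.02 m).
It also fails if it takes over 59 s, if anything falls off the work surface, if the arm or the gripper's body presses on something with over 40 N, if the wrist force passes 120 N, or if a joint passes its speed limit or range.

## Robot

A 7-joint arm with a two-finger parallel gripper is mounted at the origin on the work surface. World frame = base frame: x ahead of the robot, y to its left, z up, the work surface at z = 0. Lengths are in m, angles in rad, forces in N, time in s.
With the tool pointing down it reaches from about 0.425 to 0.925 m from the base axis. Payload 6.8 kg.
Tool frame: the origin (TCP) lies on the centre line of the jaws, within the pads' length; the fingertips stand 17 mm ahead of it and the grasp point (between the pads) lies 2 mm behind it; z points along the fingers, x is the direction in which the jaws open and shut, and the axes are right-handed (so a half turn about z gives the same grasp; the last joint's range is limited). The gripper opens to 85 mm and grips with 20 to 120 N. Pads are 22 mm wide; open, the fingers measure 114 mm over their backs; the gripper's body (76 mm by 85 mm) begins 54 mm behind the grasp point. The pads swing forward as they close: fully open they stand 13 mm farther back than shut.
Start: joints at [-1.214, 0.477, 0.022, 1.555, -0.011, 1.109, -0.083], TCP at [0.303, 0.603, 0.248] pointing down, gripper open.
Joint ranges: [-2.96, 2.96], [-0.34, 2.1], [-1.41, 1.46], [0.24, 2.44], [-1.37, 4.51], [0.17, 1.92], [-2.96, 2.96]. Speed limits (rad/s): [2.39, 2.39, 3.14, 3.14, 3.14, 3.14, 3.14].

## Interface

Orientations are given as a unit quaternion [w, x, y, z].
In Python, from station import status, read_camera, camera_model, bot gives the robot as it stands.
- The arm moves only by the tool arm_command, never from a script. Its argument "series" is a list of rows, each a list of 3 entries, a list of its own where there are three numbers: the finger opening in mm, from 0 to 85.4, then the shift along the tool's x, y, z in mm, then the turn about the tool's z in rad. In form: [[gripper, [dx, dy, dz], roll], ...]. A call has 1 to 8 rows; each row is the pose to reach, as a shift and turn from the pose commanded when the call began, along the tool's axes at that moment; what a row does not reach only later rows make up. A row lasts 1/8 s, in which the tool goes at most 62.5 mm and 10.7 degrees, less where a joint would pass 70% of its speed; a pose out of reach is approached as far as the arm can. A call with a gripper value outside its range is refused whole. The fingers move at their own pace and stop on an object; "squeeze" is the grip in N (left out, the last holds). Time passes only in rows, so rows that repeat a pose let the fingers close. It gives the time, the measured TCP pose, the force and the opening at its end, in the units of the state.
- status.get_obs(): the state, without advancing time (a new reading comes with each control period).
- read_camera(name): name is "side" or "top"; returns the picture (384x512x3 uint8, blue, green, red); there is no depth.
- camera_model(name): a dict with "fov_y" (degrees; the focal length in pixels is half the picture's height over the tangent of half this angle, whatever the lens; pixels are square), "cx", "cy" (the principal point, pixels), "R" (3x3) and "t" (3): a world point X has camera coordinates R X + t. Camera axes: x right, y down, z forward; pixel columns grow to the right and rows downward; lengths in m; the calibration is good to about 2 mm. A picture is of the moment at which its call begins. camera_model takes no time and is no camera call.
- bot.hand_in(): hands the job in, once; it reports no verdict.
The state is a dict: "t": time; "q": joint angles; "joint_vel": joint speeds; "joint_torque": joint torques, N m; "eef_pos": TCP position; "tool_rot": TCP orientation; "contact_force": force on the tool from outside, world axes, zero at the start; "torque": the same for the moment, N m; "gripper_width": opening from 0.0 (shut) to 1.0 (fully open).
Only numpy, scipy, OpenCV 4.12 (cv2) and the standard library are available. Lean on these libraries where they do the work, as an engineer would, in place of code of your own. Each camera call takes 0.05 s, during which the arm holds its last target.

## Working session

There is one attempt and no reset: what is moved stays moved. The work goes in short steps, Python scripts to look and compute and a tool call to move; the robot and the scene stay as the last step left them, time stands still between calls to the robot, and variables do not carry over. Pictures are saved under pics/ and viewed, and the job is handed in when it is done.

Besides the shell and the picture viewer there is one more tool, called after "Request:" as name(argument=value, ...) on one line, values as JSON. arm_command: Moves the arm, as the interface text tells. Its arguments: {"type":"object","properties":{"series":{"type":"array"},"squeeze":{"type":"number"}},"required":["series"]}

```bash
mkdir -p pics; ls
python3 - <<'E'
from station import status, read_camera, camera_model, bot
import cv2
for n in("side","top"):
    im=read_camera(n); cv2.imwrite(f"pics/{n}0.png",im)
    m=camera_model(n); print(n,m)
print(status.get_obs())
E
```

```text
pics
side {'fov_y': 52.04112765643697, 'cx': 257.7167601623868, 'cy': 187.87695298875167, 'R': array([[ 0.71321695, -0.70087501, -0.00978806],
       [-0.37781405, -0.37263015, -0.84758676],
       [ 0.59040505,  0.60821131, -0.53056656]]), 't': array([-0.38477041,  0.30011063,  1.21809982])}
top {'fov_y': 54.212488076067004, 'cx': 259.17331993570554, 'cy': 199.48429953400432, 'R': array([[-0.0171354 , -0.99923959, -0.03502302],
       [-0.98384787,  0.02309315, -0.17751076],
       [ 0.17818457,  0.03141561, -0.98349546]]), 't': array([0.02909756, 0.53265534, 1.17187428])}
{'t': 0.1, 'q': array([-1.21409298,  0.4777625 ,  0.02236356,  1.55631598, -0.01151217,
        1.10928568, -0.08310538]), 'joint_vel': array([ 0.00209951, -0.0019299 , -0.00089735, -0.00399247, -0.00100657,
       -0.00091004,  0.00050254]), 'joint_torque': array([ 4.53001092e-03, -5.97758138e+01,  1.61388393e+00, -2.81957442e+01,
        1.28727689e-02,  4.96628243e-03,  1.74312021e-05]), 'eef_pos': array([0.30236406, 0.60294778, 0.24740855]), 'tool_rot': array([ 4.81042433e-04,  8.50956540e-01,  5.25235464e-01, -6.65989567e-04]), 'contact_force': array([ 0.65554687, -0.24017823,  0.1142936 ]), 'torque': array([-0.01139968,  0.03120862, -0.0090351 ]), 'gripper_width': 0.998984257126536}
```

View pics/side0.png

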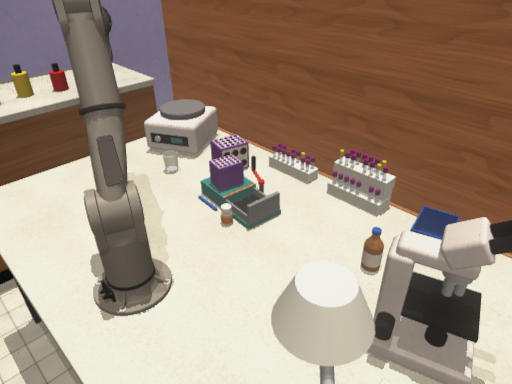

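View pics/top0.png

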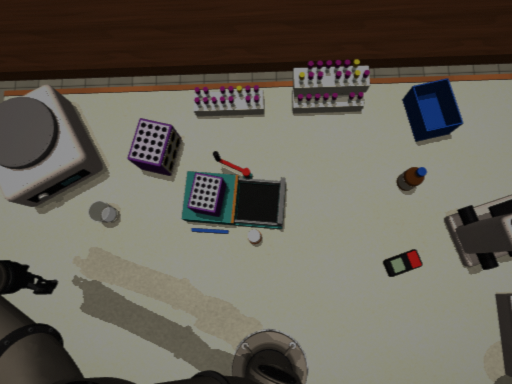

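Run:
```python
import cv2
im=cv2.imread("pics/top0.png"); c=im[140:250,170:300]; cv2.imwrite("pics/topc.png",cv2.resize(c,None,fx=6,fy=5.4,interpolation=cv2.INTER_CUBIC) if 0 else cv2.resize(c,None,fx=5,fy=5,interpolation=cv2.INTER_CUBIC))
im=cv2.imread("pics/side0.png"); c=im[130:230,190:300]; cv2.imwrite("pics/sidec.png",cv2.resize(c,None,fx=5,fy=5,interpolation=cv2.INTER_CUBIC))
```

```text
(no output)
```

View pics/topc.png

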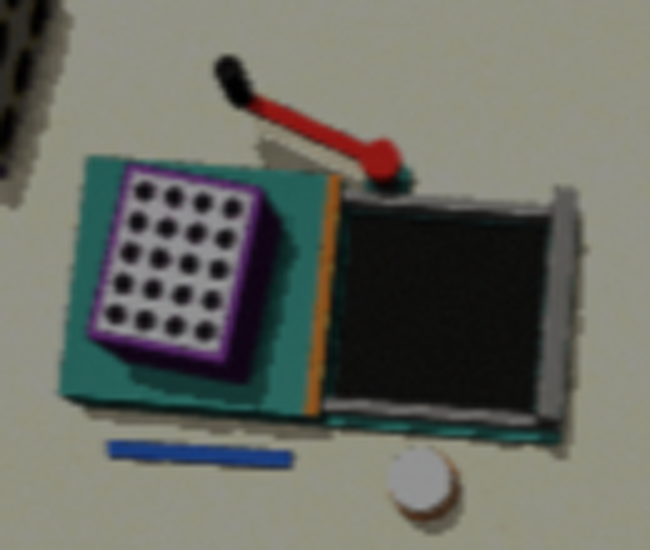

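View pics/sidec.png

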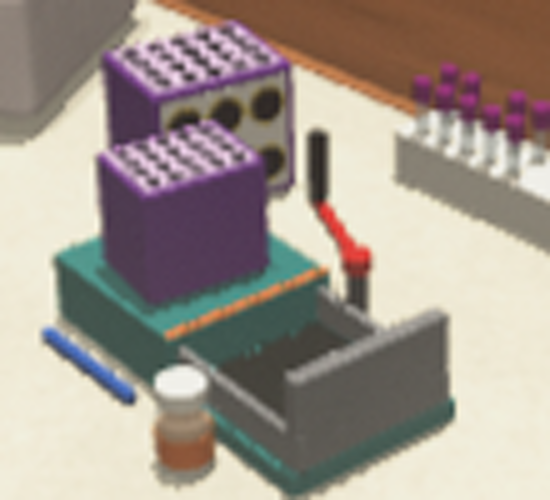

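```bash
cat > h.py <<'E'
import numpy as np, cv2
from scipy.optimize import least_squares
from scipy.spatial.transform import Rotation as Ro
from station import status, read_camera, camera_model, bot
CM={n:camera_model(n) for n in("side","top")}
def proj(n,X):
    m=CM[n]; f=192/np.tan(np.radians(m["fov_y"]/2)); c=np.atleast_2d(X)@m["R"].T+m["t"]
    return np.c_[m["cx"]+f*c[:,0]/c[:,2],m["cy"]+f*c[:,1]/c[:,2]]
def ray(n,uv,z):
    m=CM[n]; f=192/np.tan(np.radians(m["fov_y"]/2))
    d=m["R"].T@np.array([(uv[0]-m["cx"])/f,(uv[1]-m["cy"])/f,1]); o=-m["R"].T@m["t"]
    return o+d*(z-o[2])/d[2]
def S(p,X):  # station/pose (x,y,yaw,z0) local->world
    X=np.atleast_2d(X); c,s=np.cos(p[2]),np.sin(p[2])
    return np.c_[p[0]+c*X[:,0]-s*X[:,1],p[1]+s*X[:,0]+c*X[:,1],X[:,2]]
E
cat > fit.py <<'E'
from h import *
T=lambda u,v:(170+u/5,140+v/5); D=lambda u,v:(190+u/5,130+v/5)
st=[("top",T(88,157),(-.17,.08,.062)),("top",T(62,397),(-.17,-.08,.062)),("top",T(339,175),(0,.08,.062)),("top",T(316,416),(0,-.08,.062)),
("top",T(577,187),(.154,.073,.1)),("top",T(556,187),(.138,.073,.1)),("top",T(560,424),(.154,-.073,.1)),
("side",D(168,337),(0,-.08,.062)),("side",D(328,270),(0,.08,.062)),("side",D(57,258),(-.17,-.08,.062)),("side",D(445,310),(.154,.073,.1)),("side",D(288,376),(.154,-.073,.1))]
rk=[("top",T(126,165),(-.043,.055,.162)),("top",T(263,187),(.043,.055,.162)),("top",T(226,361),(.043,-.055,.162)),("top",T(89,333),(-.043,-.055,.162)),
("side",D(98,154),(-.043,-.055,.162)),("side",D(149,192),(.043,-.055,.162)),("side",D(267,154),(.043,.055,.162)),("side",D(150,304),(.043,-.055,.062)),("side",D(267,262),(.043,.055,.062))]
def fit(L,p0):
    r=lambda p:np.concatenate([proj(n,S(p,X))[0]-uv for n,uv,X in L])
    s=least_squares(r,p0,loss="soft_l1"); print(np.round(s.x,4)); print(np.round(r(s.x).reshape(-1,2),1).tolist()); return s.x
ps=fit(st,[.6,.1,-1.57]); pr=fit(rk,[.6,.2,-1.57])
d=S((0,0,-ps[2]),[pr[0]-ps[0],pr[1]-ps[1],0])[0]; print("rack in st",d,np.degrees(pr[2]-ps[2]))
def loc(w): return S((0,0,-ps[2]),[w[0]-ps[0],w[1]-ps[1],w[2]])[0]
print("handle top",loc(ray("top",T(229,66),.148)),"foot",loc(ray("top",T(243,98),.084)))
print("handle top side", [loc(ray("side",D(318,133),.148)), loc(ray("side",D(320,203),.086))])
print("pivot",loc(ray("top",T(381,158),.09)),S(ps,[.026,.086,0]))
for uv in [(179,140),(175,167)]: print("big rack",loc(ray("top",uv,.1)))
print("jar",loc(ray("top",T(421,480),.075)),"marker",[loc(ray("top",T(*a),.006)) for a in((107,450),(293,460))])
E
python3 fit.py
```

```text
[ 0.5338  0.093  -1.6759]
[[-0.7, -0.4], [-1.6, -0.2], [0.5, -0.0], [0.2, 0.5], [0.3, 0.6], [-0.6, 0.2], [0.1, -0.6], [-0.3, 0.4], [0.3, 0.0], [-1.2, -1.4], [0.8, 0.6], [1.2, 1.5]]
[ 0.5392  0.1754 -1.7718]
[[-0.4, -1.2], [0.2, -0.8], [0.1, 0.3], [-0.9, 0.8], [-0.8, -0.3], [-0.7, 0.9], [0.3, 0.8], [0.6, 0.5], [1.0, 0.9]]
rack in st [-0.08249784 -0.00336813  0.        ] -5.494285307563148
handle top [-0.06569023  0.12213918  0.148     ] foot [-0.065993    0.12050612  0.084     ]
handle top side [array([-0.06465234,  0.1200251 ,  0.148     ]), array([-0.05848393,  0.11612537,  0.086     ])]
pivot [0.02735639 0.08628847 0.09      ] [[0.61664543 0.05813104 0.        ]]
big rack [-0.19832432  0.17128082  0.1       ]
big rack [-0.19980231  0.08088813  0.1       ]
jar [ 0.07042622 -0.11444139  0.075     ] marker [array([-0.14437708, -0.10702549,  0.006     ]), array([-0.01948098, -0.10312662,  0.006     ])]
```

```bash
cat >> h.py <<'E'
PS=np.array([.5338,.0930,-1.6759])
def stloc(w): return S((0,0,-PS[2]),[w[0]-PS[0],w[1]-PS[1],w[2]])[0]
def now():
    o=status.get_obs(); q=o["tool_rot"]; R=Ro.from_quat([q[1],q[2],q[3],q[0]]).as_matrix()
    ang=np.degrees(np.arctan2(R[1,0],R[0,0]))
    print("t",round(o["t"],2),"st pos mm",np.round(1e3*stloc(o["eef_pos"]),1),"toolx deg in st",round((ang-np.degrees(PS[2]))%360,2),"F",np.round(o["contact_force"],1),"w",round(o["gripper_width"],2),"q7",round(o["q"][6],2))
    return o,R,ang
def go(x,y,z,sang=None):
    "target in station xy (mm), world z (mm), tool-x angle in station (deg)"
    o,R,ang=now(); w=S(PS,np.array([x,y,z])/1e3)[0]
    d=R.T@(w-o["eef_pos"])*1e3
    r=0 if sang is None else -np.radians((sang+np.degrees(PS[2])-ang+180)%360-180)
    print("shift mm",np.round(d,1),"roll",round(r,3))
E
python3 -c "
from h import *
go(-160,-1,250,90); go(-160,-1,126,90)"
```

```text
t 0.1 st pos mm [-482.9 -283.7  247.4] toolx deg in st 159.39 F [ 0.7 -0.2  0.1] w 1.0 q7 -0.08
shift mm [-202.7  378.2   -2.2] roll 1.211
t 0.1 st pos mm [-482.9 -283.7  247.4] toolx deg in st 159.39 F [ 0.7 -0.2  0.1] w 1.0 q7 -0.08
shift mm [-202.5  378.2  121.8] roll 1.211
```

Request:
arm_command(series=[[60, [-26, 48, -1], 0.155], [60, [-52, 96, -2], 0.31], [60, [-78, 144, -2], 0.465], [60, [-104, 192, -2], 0.62], [60, [-130, 240, -2], 0.775], [60, [-156, 288, -2], 0.93], [60, [-180, 334, -2], 1.08], [60, [-203, 378, -2], 1.211]])

```text
t: 1.1
eef_pos: [0.5501, 0.2508, 0.2501]
tool_rot: [0.0, 0.998, -0.055, -0.0]
contact_force: [1.1, -0.1, -1.0]
gripper_width: 0.703
```

```bash
python3 -c "
from h import *
go(-160,-1,126,90)"
```

```text
t 1.1 st pos mm [-158.7   -0.3  250.1] toolx deg in st 89.73 F [ 1.1 -0.1 -1. ] w 0.7 q7 -0.49
shift mm [ -0.6  -1.4 124.1] roll -0.005
```

Request:
arm_command(series=[[60, [-1, -1, 45], 0], [60, [-1, -1, 90], 0], [60, [-1, -1, 124], 0], [60, [-1, -1, 124], 0]])

```text
t: 1.6
eef_pos: [0.5465, 0.2526, 0.1236]
tool_rot: [0.002, 0.999, -0.052, -0.003]
contact_force: [0.5, -0.3, -0.4]
gripper_width: 0.702
```

```bash
cat > pic.py <<'E'
from h import *
import sys
k=sys.argv[1]
a=read_camera("top"); b=read_camera("side")
A=cv2.resize(a[130:250,170:300],None,fx=3,fy=3,interpolation=cv2.INTER_CUBIC); B=cv2.resize(b[120:240,170:300],None,fx=3,fy=3,interpolation=cv2.INTER_CUBIC)
cv2.imwrite(f"pics/{k}.png",np.hstack([A,B])); cv2.imwrite(f"pics/{k}_t.png",a); cv2.imwrite(f"pics/{k}_s.png",b); now()
E
python3 pic.py p1
```

```text
t 1.7 st pos mm [-161.4   -1.7  127. ] toolx deg in st 90.0 F [0.6 0.2 1. ] w 0.71 q7 -0.44
```

View pics/p1.png

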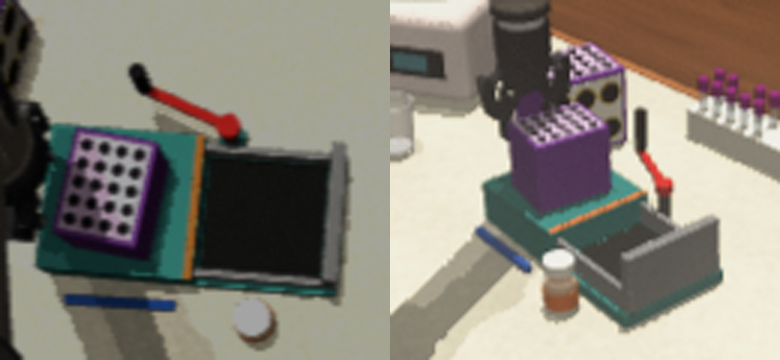

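The gripper stands behind the rack (top view: gripper at left edge, rack around (105,187) in the crop) and the rack has not moved. Of the two look-alikes, the smaller rack at top (207,193) on the ledge is the target; the bigger one at (155,147) is on the bench. Now I'll push.

Request:
arm_command(series=[[60, [0, 5, 0], 0], [60, [0, 10, 0], 0], [60, [0, 15, 0], 0], [60, [0, 20, 0], 0], [60, [0, 24, 0], 0], [60, [0, 28, 0], 0], [60, [0, 32, 0], 0], [60, [0, 36, 0], 0]])

```text
t: 2.7
eef_pos: [0.5452, 0.218, 0.1265]
tool_rot: [-0.0, 0.999, -0.052, 0.0]
contact_force: [0.7, 2.9, 1.4]
gripper_width: 0.705
```

Request:
arm_command(series=[[60, [0, 4, 0], 0], [60, [0, 8, 0], 0], [60, [0, 12, 0], 0], [60, [0, 16, 0], 0], [60, [0, 20, 0], 0], [60, [0, 24, 0], 0], [60, [0, 28, 0], 0], [60, [0, 32, 0], 0]])

```text
t: 3.7
eef_pos: [0.5413, 0.1855, 0.1262]
tool_rot: [0.0, 0.999, -0.053, -0.0]
contact_force: [1.9, 3.1, 0.4]
gripper_width: 0.703
```

```bash
python3 pic.py p2
```

```text
t 3.8 st pos mm [-91.9  -2.3 126.1] toolx deg in st 89.95 F [ 0.3  2.  -0.4] w 0.7 q7 -0.34
```

View pics/p2.png

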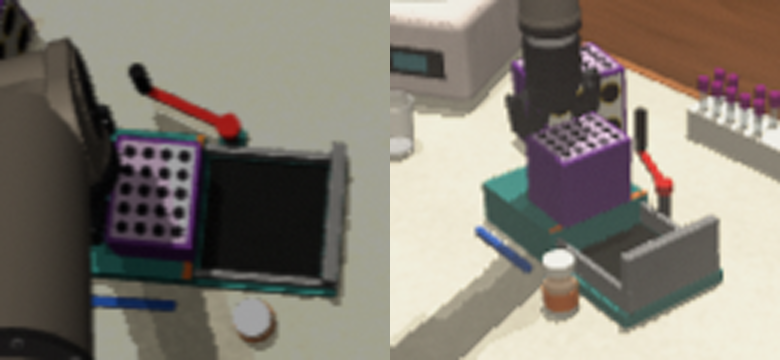

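Run:
```python
from h import *
T=lambda u,v:(170+u/3,130+v/3)
for u,v in [(122,137),(203,143),(188,248),(107,240)]: print(stloc(ray("top",T(u,v),.162)))
m=cv2.imread("pics/p2_t.png")[150:230,190:260]; cv2.imwrite("pics/p2z.png",cv2.resize(m,None,fx=7,fy=7,interpolation=cv2.INTER_CUBIC))
```

```text
[-0.07096193  0.047347    0.162     ]
[0.01039268 0.04766437 0.162     ]
[ 0.00606808 -0.05842635  0.162     ]
[-0.07419533 -0.05714049  0.162     ]
```

View pics/p2z.png

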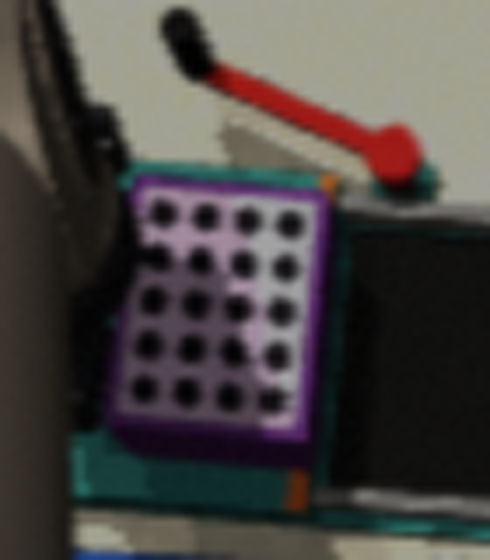

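The rack is now almost square, centred about 5 mm to the −y side. I'll push on with a slight +y component.

Request:
arm_command(series=[[60, [0.6, 3, 0], 0], [60, [1.2, 6, 0], 0], [60, [1.8, 9, 0], 0], [60, [2.4, 12, 0], 0], [60, [3, 15, 0], 0], [60, [3.6, 18, 0], 0], [60, [4.2, 21, 0], 0], [60, [4.8, 24, 0], 0]])

```text
t: 4.8
eef_pos: [0.5438, 0.1616, 0.1264]
tool_rot: [-0.0, 0.999, -0.052, 0.0]
contact_force: [-0.5, 3.0, 1.6]
gripper_width: 0.704
```

```bash
python3 pic.py p3
```

```text
t 4.9 st pos mm [-68.9   2.9 126.4] toolx deg in st 89.98 F [-0.1  0.6  1. ] w 0.7 q7 -0.3
```

View pics/p3.png

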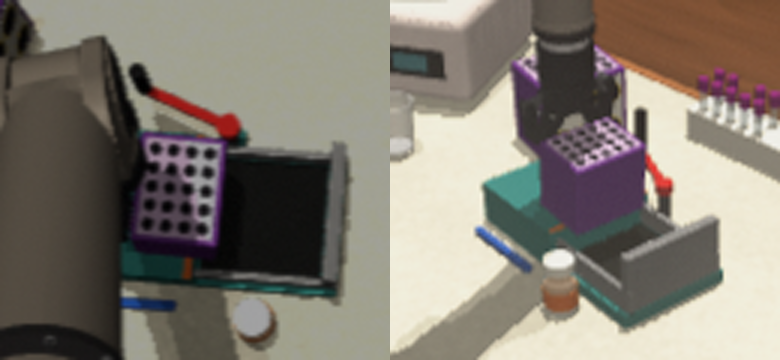

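Request:
arm_command(series=[[60, [0, 2, 0], 0], [60, [0, 4, 0], 0], [60, [0, 6, 0], 0], [60, [0, 8, 0], 0], [60, [0, 10, 0], 0], [60, [0, 12, 0], 0], [60, [0, 14, 0], 0], [60, [0, 16, 0], 0]])

```text
t: 5.9
eef_pos: [0.5416, 0.1447, 0.1259]
tool_rot: [0.001, 0.999, -0.053, -0.001]
contact_force: [0.5, -0.2, 0.0]
gripper_width: 0.701
```

```bash
python3 pic.py p4
```

```text
t 6.0 st pos mm [-52.5   2.5 126.1] toolx deg in st 89.96 F [-0.8 -0.4 -0.1] w 0.7 q7 -0.27
```

View pics/p4.png

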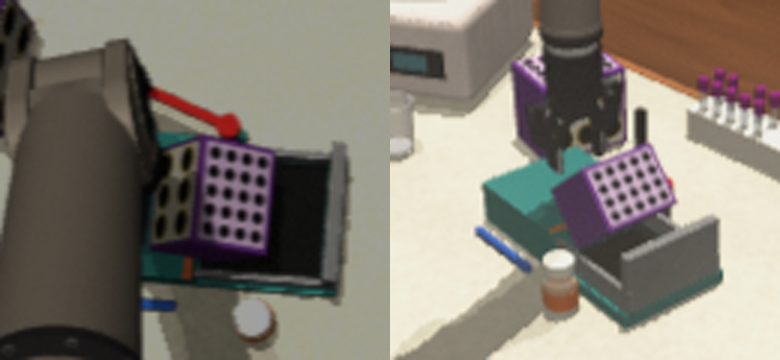

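The rack is tipping over the edge. I'll hold to let it land.

Request:
arm_command(series=[[60, [0, 0, 0], 0], [60, [0, 0, 0], 0], [60, [0, 0, 0], 0], [60, [0, 0, 0], 0]])

```text
t: 6.5
eef_pos: [0.542, 0.1457, 0.1263]
tool_rot: [-0.0, 0.999, -0.052, 0.0]
contact_force: [-0.2, -0.7, -0.2]
gripper_width: 0.702
```

```bash
python3 pic.py p5
```

```text
t 6.6 st pos mm [-53.3   2.7 126.3] toolx deg in st 90.01 F [-0.3  0.1 -0.9] w 0.7 q7 -0.27
```

View pics/p5.png

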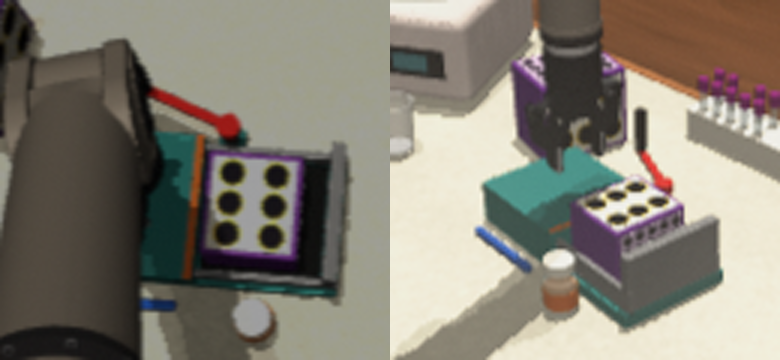

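Run:
```python
from h import *
m=cv2.imread("pics/p5_t.png")[170:230,225:290]; cv2.imwrite("pics/p5z.png",cv2.resize(m,None,fx=9,fy=9,interpolation=cv2.INTER_CUBIC))
```

```text
(no output)
```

View pics/p5z.png

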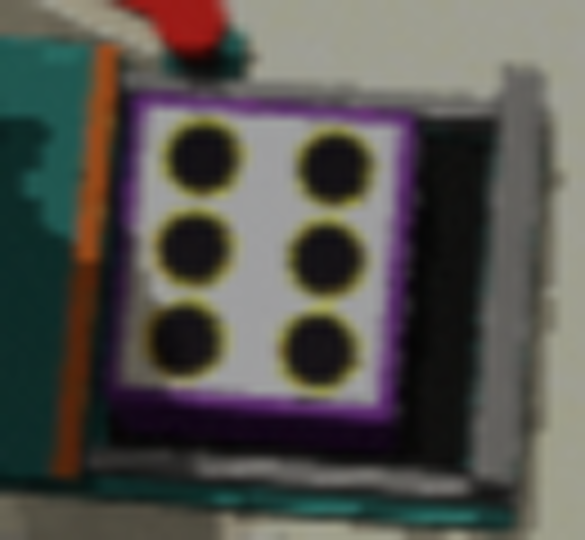

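Run:
```python
from h import *
T=lambda u,v:(225+u/9,170+v/9)
P=[stloc(ray("top",T(u,v),.106)) for u,v in [(133,93),(417,113),(394,422),(107,396)]]
print(np.round(P,4),np.mean(P,0)); 
P=[stloc(ray("top",T(u,v),.1)) for u,v in [(502,65),(545,68),(473,483)]]; print(np.round(P,4))
go(-25,0,95,90)
```

```text
[[ 0.0114  0.0527  0.106 ]
 [ 0.1104  0.0535  0.106 ]
 [ 0.1115 -0.0547  0.106 ]
 [ 0.0128 -0.0539  0.106 ]] [ 0.06151956 -0.00061025  0.106     ]
[[ 0.1384  0.0743  0.1   ]
 [ 0.1534  0.0744  0.1   ]
 [ 0.1399 -0.0726  0.1   ]]
t 6.6 st pos mm [-53.3   2.7 126.3] toolx deg in st 90.01 F [-0.3  0.1 -0.9] w 0.7 q7 -0.27
shift mm [-2.7 28.3 31.3] roll 0.0
```

Request:
arm_command(series=[[60, [-3, 0, 20], 0], [60, [-3, 0, 40], 0], [60, [-3, 15, 40], 0], [60, [-3, 30, 40], 0], [60, [-3, 40, 40], 0], [60, [-3, 45, 40], 0], [60, [-3, 50, 40], 0], [60, [-3, 54, 40], 0]])

```text
t: 7.6
eef_pos: [0.5337, 0.0933, 0.0866]
tool_rot: [-0.001, 0.999, -0.052, 0.0]
contact_force: [1.0, 2.9, 2.1]
gripper_width: 0.697
```

Request:
arm_command(series=[[60, [0, 3, 0], 0], [60, [0, 6, 0], 0], [60, [0, 9, 0], 0], [60, [0, 12, 0], 0], [60, [0, 15, 0], 0], [60, [0, 18, 0], 0], [60, [0, 20, 0], 0], [60, [0, 22, 0], 0]])

```text
t: 8.6
eef_pos: [0.5314, 0.0707, 0.0865]
tool_rot: [-0.0, 0.999, -0.052, 0.0]
contact_force: [0.7, 6.0, 4.1]
gripper_width: 0.705
```

```bash
python3 pic.py p6
```

```text
t 8.7 st pos mm [22.8 -0.  86.5] toolx deg in st 90.01 F [1.4 3.8 4. ] w 0.71 q7 -0.12
```

View pics/p6.png

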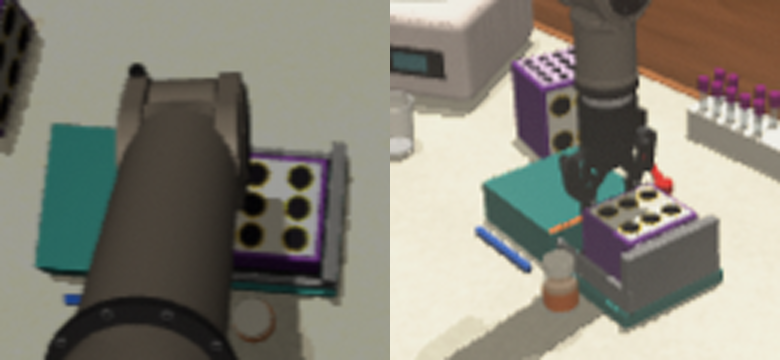

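Request:
arm_command(series=[[60, [0, 1, 0], 0], [60, [0, 2, 0], 0], [60, [0, 3, 0], 0], [60, [0, 4, 0], 0]])

```text
t: 9.2
eef_pos: [0.531, 0.0677, 0.0865]
tool_rot: [-0.001, 0.999, -0.052, 0.0]
contact_force: [1.6, 9.2, 2.5]
gripper_width: 0.7
```

Request:
arm_command(series=[[60, [0, 1, 0], 0], [60, [0, 2, 0], 0]])

```text
t: 9.45
eef_pos: [0.5309, 0.0677, 0.0865]
tool_rot: [-0.002, 0.999, -0.052, 0.0]
contact_force: [0.7, 13.8, 3.2]
gripper_width: 0.703
```

Request:
arm_command(series=[[60, [0, 1.5, 0], 0], [60, [0, 1.5, 0], 0]])

```text
t: 9.7
eef_pos: [0.5309, 0.0677, 0.0865]
tool_rot: [-0.003, 0.999, -0.051, 0.0]
contact_force: [1.3, 16.0, 1.4]
gripper_width: 0.705
```

Request:
arm_command(series=[[60, [0, -5, 0], 0], [60, [0, -20, 0], 0], [60, [0, -50, -10], 0], [60, [0, -70, -60], 0], [60, [0, -80, -120], 0], [60, [0, -80, -150], 0], [60, [0, -80, -150], 0]])

```text
t: 10.58
eef_pos: [0.5398, 0.1426, 0.2384]
tool_rot: [-0.001, 0.999, -0.053, 0.002]
contact_force: [0.2, -0.6, -0.1]
gripper_width: 0.706
```

```bash
python3 pic.py p7
python3 - <<'E'
from h import *
m=cv2.imread("pics/p7_t.png")[140:230,205:290]; cv2.imwrite("pics/p7z.png",cv2.resize(m,None,fx=7,fy=7,interpolation=cv2.INTER_CUBIC))
E
```

```text
t 10.68 st pos mm [-49.3  -1.  235.4] toolx deg in st 89.98 F [-0.   0.3  0.1] w 0.71 q7 -0.33
```

View pics/p7z.png

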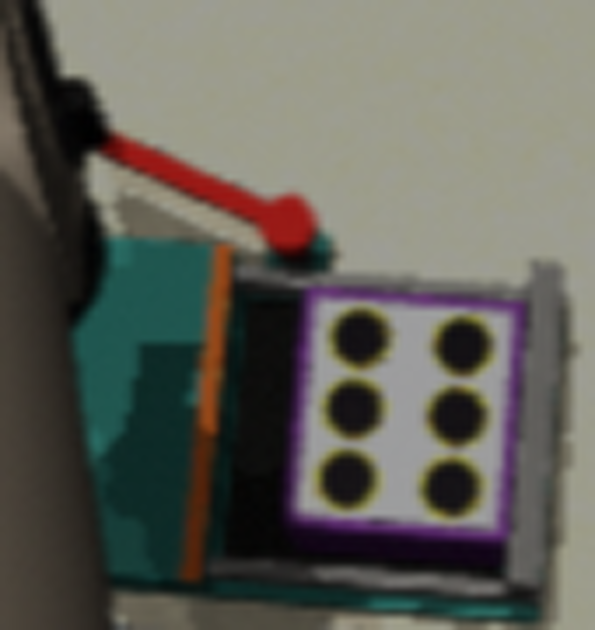

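View pics/p7.png

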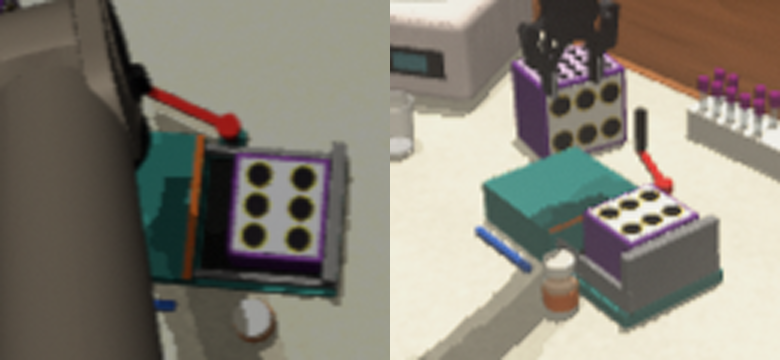

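Run:
```python
from h import *
T=lambda u,v:(205+u/7,140+v/7)
P=[stloc(ray("top",T(u,v),.106)) for u,v in [(305,288),(525,303),(507,540),(288,520)]]
print(np.round(P,4),np.mean(P,0))
go(-66.5,122,215,68.5)
```

```text
[[ 0.0391  0.0523  0.106 ]
 [ 0.1375  0.0533  0.106 ]
 [ 0.1379 -0.0533  0.106 ]
 [ 0.0414 -0.0524  0.106 ]] [ 8.89775922e-02 -2.14386341e-05  1.06000000e-01]
t 10.68 st pos mm [-49.3  -1.  235.4] toolx deg in st 89.98 F [-0.   0.3  0.1] w 0.71 q7 -0.33
shift mm [123.  -17.2  20.3] roll 0.375
```

Rack centre now measures 89 mm beyond the edge, square and centred. Next, over to the keeper handle.

Request:
arm_command(series=[[50, [40, -6, 0], 0.125], [50, [80, -12, 0], 0.25], [50, [123, -17, 10], 0.375], [50, [123, -17, 20], 0.375], [50, [123, -17, 20], 0.375]])

```text
t: 11.3
eef_pos: [0.6609, 0.1459, 0.2133]
tool_rot: [0.002, 0.971, -0.238, -0.002]
contact_force: [-0.2, 0.2, -0.4]
gripper_width: 0.587
```

```bash
python3 pic.py p8
python3 - <<'E'
from h import *
m=cv2.imread("pics/p8_s.png")[90:200,190:310]; cv2.imwrite("pics/p8z.png",cv2.resize(m,None,fx=5,fy=5,interpolation=cv2.INTER_CUBIC))
go(-66.5,122,134,68.5)
E
```

```text
t 11.4 st pos mm [-66.5 121.4 215.6] toolx deg in st 68.54 F [-0.8 -0.2 -0.7] w 0.59 q7 -0.56
t 11.4 st pos mm [-66.5 121.4 215.6] toolx deg in st 68.54 F [-0.8 -0.2 -0.7] w 0.59 q7 -0.56
shift mm [ 0.6 -0.3 81.6] roll 0.001
```

View pics/p8z.png

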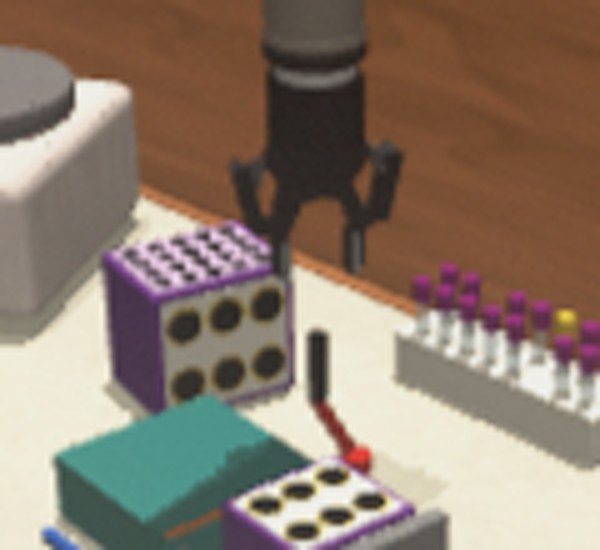

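The open fingers (tips at crop (285,275) and (353,268)) hang centred over the handle (crop (318,340)). I'll descend.

Request:
arm_command(series=[[50, [0.5, 0, 30], 0], [50, [0.5, 0, 60], 0], [50, [0.5, 0, 81], 0], [28, [0.5, 0, 81], 0], [28, [0.5, 0, 81], 0], [28, [0.5, 0, 81], 0]])

```text
t: 12.15
eef_pos: [0.6641, 0.1464, 0.1367]
tool_rot: [-0.001, 0.971, -0.238, 0.001]
contact_force: [-0.7, 0.4, -0.1]
gripper_width: 0.325
```

```bash
python3 pic.py p9
python3 - <<'E'
from h import *
m=cv2.imread("pics/p9_s.png")[90:200,190:310]; cv2.imwrite("pics/p9z.png",cv2.resize(m,None,fx=5,fy=5,interpolation=cv2.INTER_CUBIC))
o,R,ang=now()
for a in np.arange(1.945,-0.2,-0.15):
    X=np.array([26-100*np.sin(a),86-100*np.cos(a),134])/1e3
    d=R.T@(S(PS,X)[0]-o["eef_pos"])*1e3
    print(round(a,3),np.round(d,1),round(a-1.945,2))
E
```

```text
t 12.25 st pos mm [-66.8 123.7 136.3] toolx deg in st 68.52 F [-1.2 -0.3  0.1] w 0.33 q7 -0.53
t 12.25 st pos mm [-66.8 123.7 136.3] toolx deg in st 68.52 F [-1.2 -0.3  0.1] w 0.33 q7 -0.53
1.945 [-1.1  0.1  2.3] 0.0
1.795 [-16.1   1.2   2.3] -0.15
1.645 [-30.7   4.6   2.3] -0.3
1.495 [-44.6  10.1   2.3] -0.45
1.345 [-57.6  17.6   2.2] -0.6
1.195 [-69.3  27.    2.2] -0.75
1.045 [-79.4  38.    2.2] -0.9
0.895 [-87.8  50.4   2.2] -1.05
0.745 [-94.3  63.9   2.1] -1.2
0.595 [-98.7  78.3   2.1] -1.35
0.445 [-100.8   93.1    2.1] -1.5
0.295 [-100.7  108.1    2.1] -1.65
0.145 [-98.4 122.9   2.1] -1.8
-0.005 [-93.9 137.2   2. ] -1.95
-0.155 [-87.4 150.7   2. ] -2.1
```

View pics/p9z.png

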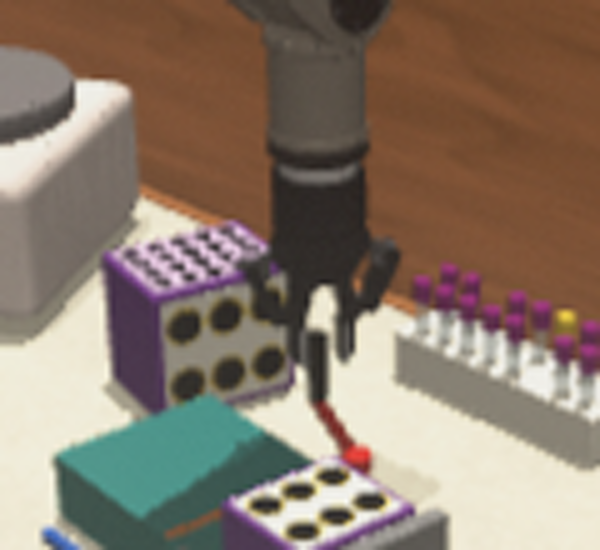

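Run:
```python
from h import *
o,R,ang=now()
e=o["eef_pos"]
for dx in(-14,0,14):
  for z in (15,):
    print(dx,(proj("side",e+R@np.array([dx,0,z])/1e3)[0]-[190,90])*5)
h=S(PS,[-.067,.1225,0])[0]
for z in(.084,.12,.148): h[2]=z; print(z,(proj("side",h)[0]-[190,90])*5)
```

```text
t 12.25 st pos mm [-66.8 123.7 136.3] toolx deg in st 68.52 F [-1.2 -0.3  0.1] w 0.33 q7 -0.53
-14 [304.17866152 361.88255518]
0 [320.35523992 359.38623623]
14 [336.46484346 356.90025262]
0.084 [319.73862427 398.86073577]
0.12 [319.09463282 361.10205443]
0.148 [318.58325229 331.11865274]
```

Request:
arm_command(series=[[28, [-16, 1, 2], -0.15], [28, [-31, 4.5, 2], -0.3], [28, [-44.5, 10, 2], -0.45], [28, [-57.5, 17.5, 2], -0.6], [28, [-69, 27, 2], -0.75], [28, [-79.5, 38, 2], -0.9], [28, [-88, 50, 2], -1.05], [28, [-94, 64, 2], -1.2]])

```text
t: 13.25
eef_pos: [0.5504, 0.1333, 0.134]
tool_rot: [-0.0, 0.935, 0.355, 0.001]
contact_force: [0.8, 0.8, -0.6]
gripper_width: 0.324
```

```bash
python3 pic.py p10
python3 - <<'E'
from h import *
o,R,ang=now()
a0=np.radians(180-(ang-np.degrees(PS[2]))%360)
print("a0",a0)
for a in np.arange(.745-.12,-0.3,-0.12):
    X=np.array([26-100*np.sin(a),86-100*np.cos(a),134])/1e3
    d=R.T@(S(PS,X)[0]-o["eef_pos"])*1e3
    print(round(a,3),np.round(d,1),round(a-a0,2))
E
```

```text
t 13.35 st pos mm [-40.2  11.7 133.8] toolx deg in st 137.25 F [1.4 0.3 0.1] w 0.33 q7 0.45
t 13.35 st pos mm [-40.2  11.7 133.8] toolx deg in st 137.25 F [1.4 0.3 0.1] w 0.33 q7 0.45
a0 0.7461170735426937
0.625 [-10.3   0.2  -0.2] -0.12
0.505 [-22.1   2.4  -0.2] -0.24
0.385 [-33.5   5.9  -0.2] -0.36
0.265 [-44.5  10.8  -0.2] -0.48
0.145 [-54.8  17.   -0.2] -0.6
0.025 [-64.2  24.4  -0.2] -0.72
-0.095 [-72.7  32.8  -0.2] -0.84
-0.215 [-80.2  42.2  -0.2] -0.96
```

View pics/p10.png

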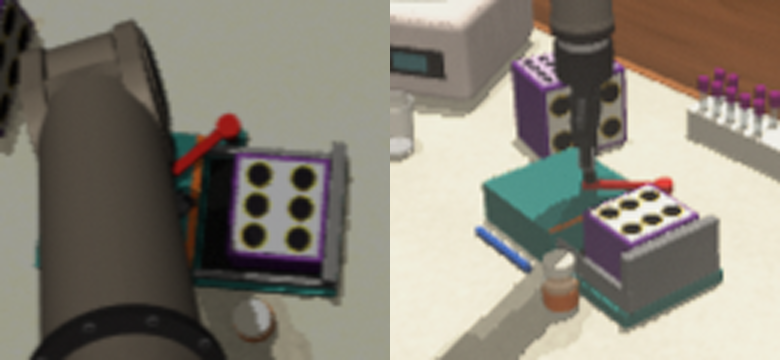

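Request:
arm_command(series=[[28, [-10.5, 0, 0], -0.12], [28, [-22, 2.5, 0], -0.24], [28, [-33.5, 6, 0], -0.36], [28, [-44.5, 11, 0], -0.48], [28, [-55, 17, 0], -0.6], [28, [-62, 22.5, 0], -0.7], [28, [-66.5, 26.5, 0], -0.746], [28, [-68.5, 28.5, 0], -0.746]])

```text
t: 14.35
eef_pos: [0.5182, 0.0664, 0.1336]
tool_rot: [0.0, 0.744, 0.668, 0.0]
contact_force: [0.5, 0.0, 0.8]
gripper_width: 0.33
```

```bash
python3 pic.py p11; python3 -c "
from h import *
go(31,-14,134,180)
"
```

```text
t 14.45 st pos mm [ 28.2 -12.8 133.4] toolx deg in st 179.85 F [-0.2  0.5 -0.2] w 0.33 q7 1.21
t 14.45 st pos mm [ 28.2 -12.8 133.4] toolx deg in st 179.85 F [-0.2  0.5 -0.2] w 0.33 q7 1.21
shift mm [-2.8 -1.2 -0.6] roll -0.003
```

View pics/p11.png

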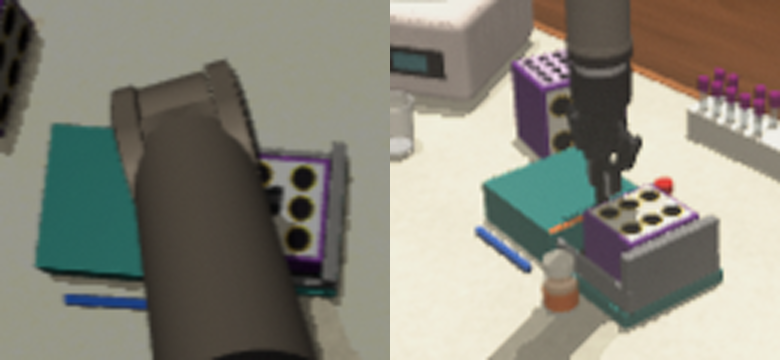

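Request:
arm_command(series=[[28, [-2, 0, 0], 0], [28, [-4, 0, 0], 0], [28, [-5.5, 0, 0], 0], [28, [-7, 0, 0], 0]])

```text
t: 14.95
eef_pos: [0.5178, 0.0645, 0.1335]
tool_rot: [-0.001, 0.742, 0.67, 0.003]
contact_force: [3.0, 15.3, -5.4]
gripper_width: 0.33
```

Request:
arm_command(series=[[28, [5, 0, 0], 0], [28, [9, 0, 0], 0], [42, [9, 0, 0], 0], [42, [9, 0, 0], 0], [42, [9, 0, -25], 0], [42, [9, 0, -60], 0], [42, [9, 0, -110], 0], [42, [9, 0, -160], 0]])

```text
t: 15.95
eef_pos: [0.5174, 0.0677, 0.2947]
tool_rot: [-0.0, 0.743, 0.669, -0.0]
contact_force: [1.5, -0.3, -0.0]
gripper_width: 0.487
```

```bash
python3 -c "
from h import *
go(-350,-60,300,180)
"
```

```text
t 15.95 st pos mm [ 26.8 -13.6 294.7] toolx deg in st 179.97 F [ 1.5 -0.3 -0. ] w 0.49 q7 1.21
shift mm [376.8 -46.6  -5.4] roll -0.0
```

Request:
arm_command(series=[[42, [50, -6, -5], 0], [42, [100, -12, -5], 0], [42, [150, -18, -5], 0], [42, [200, -24, -5], 0], [42, [250, -30, -5], 0], [42, [300, -36, -5], 0], [42, [340, -42, -5], 0], [42, [370, -46, -5], 0]])

```text
t: 16.95
eef_pos: [0.5103, 0.4427, 0.2979]
tool_rot: [-0.0, 0.743, 0.669, -0.0]
contact_force: [1.3, -0.3, 0.4]
gripper_width: 0.491
```

```bash
python3 pic.py p12
python3 - <<'E'
from h import *
a=cv2.imread("pics/p12_t.png")[140:240,205:295]; b=cv2.imread("pics/p12_s.png")[150:240,200:290]
cv2.imwrite("pics/p12z.png",cv2.resize(a,None,fx=6,fy=6,interpolation=cv2.INTER_CUBIC)); cv2.imwrite("pics/p12y.png",cv2.resize(b,None,fx=6,fy=6,interpolation=cv2.INTER_CUBIC))
E
```

```text
t 17.05 st pos mm [-347.3  -61.7  297.5] toolx deg in st 180.29 F [-0.9  0.2  0.9] w 0.49 q7 0.6
```

View pics/p12z.png

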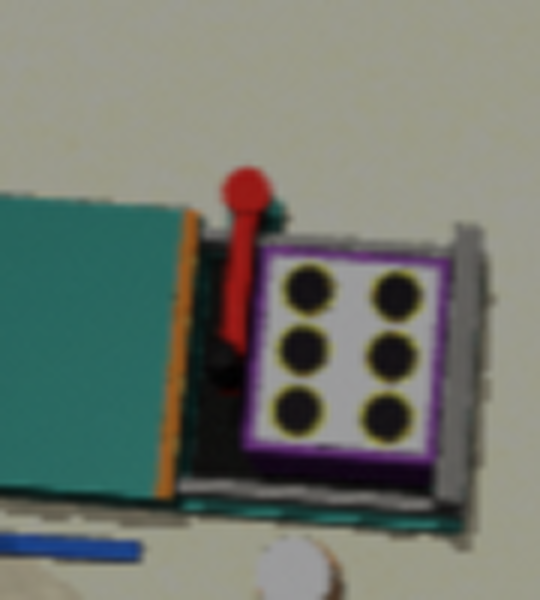

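View pics/p12y.png

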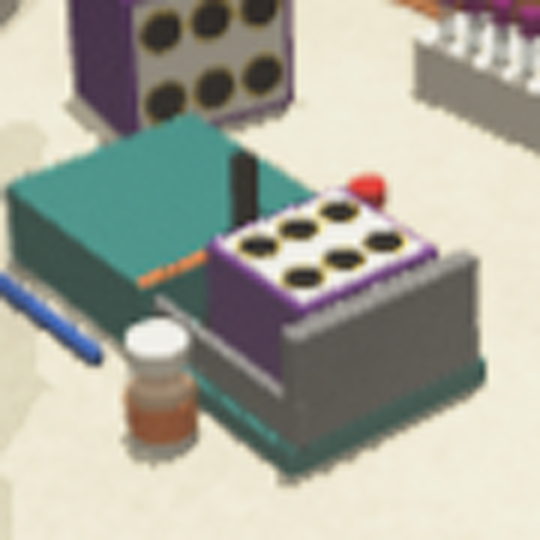

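View pics/p12_t.png

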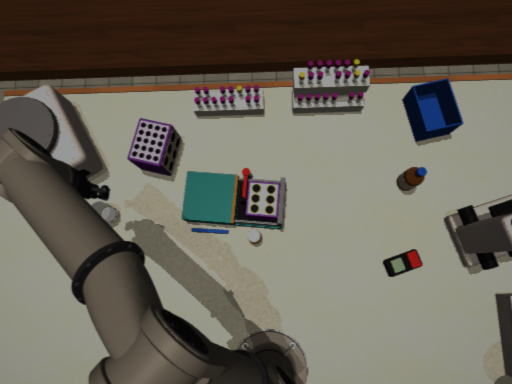

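Run:
```python
from h import *
T=lambda u,v:(205+u/6,140+v/6)
P=np.array([stloc(ray("top",T(u,v),.106)) for u,v in [(264,247),(452,261),(436,462),(245,445)]])
print(np.round(P,4),P.mean(0), "yaw",(P[0]-P[3])[:2],(P[1]-P[2])[:2])
a=stloc(ray("top",T(246,190),.09)); b=stloc(ray("top",T(232,350),.084)); print(a,b,"keeper",np.arctan2(a[0]-b[0],a[1]-b[1]))
h=S(PS,[.026,-.014,.148])[0]; print((proj("side",h)[0]-[200,150])*6,(proj("top",h)[0]-[205,140])*6)
h=stloc(ray("side",(200+245/6,150+157/6),.148)); print("handle top side",h)
```

```text
[[ 0.0405  0.0523  0.106 ]
 [ 0.1386  0.0527  0.106 ]
 [ 0.1386 -0.0528  0.106 ]
 [ 0.0404 -0.0521  0.106 ]] [8.95118074e-02 3.40849428e-05 1.06000000e-01] yaw [8.34356944e-05 1.04470778e-01] [-5.16889459e-05  1.05465023e-01]
[0.02672575 0.08606673 0.09      ] [0.0269639  0.00052734 0.084     ] keeper -0.002784189890051224
[242.38068568 153.79059903] [217.57810537 355.24227306]
handle top side [ 0.03027391 -0.01510111  0.148     ]
```

The rack is home and square, and the keeper measures about 0 rad. The jar, marker and other things are where they were, so I'm handing in.

```bash
python3 -c "
from station import bot
print(bot.hand_in())"
```

```text
the job is handed in; nothing more can be done
None
```

I pushed the rack over the step with both fingers, slid it against the end stop, swung the keeper shut and withdrew the arm. I handed the job in at about 17 s of the 59 s limit. The hand-in reports no verdict, so the results below are my own measurements.

- **Rack:** It fell into the bay by itself and landed with the yellow-rimmed wells up while the keeper was still wide open. I pushed it home until the wrist force read 16 N and it stopped moving. In the last pictures its centre measures about 89.5 mm beyond the edge, square within 0.5 degrees and centred in the bay. Fully home is 88 mm, so the 1.5 mm difference is within the calibration's roughly 2 mm.
- **Keeper:** I swung it from about 1.94 rad until it stopped with about 15 N on the handle. It then measured about 0.00 rad in the top view. The side view put the handle about 4 mm too far forward, which I take to be pixel reading error.
- **Other things:** The jar, marker, bottle, meter, cup and the larger rack look unmoved in the pictures; I did not measure them again. The gripper was well clear of everything at the end.

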